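# Turn a specimen plate over with a lifter

## Task

Pick up the cranked lifter by its wooden handle, slide its blade under the overhanging edge of the steel specimen plate and tip the plate up and over the step, so that it comes to lie flat on the cork pad of the block with its plain face up. Do not touch the plate with the gripper, and do not knock over the jar or the beaker. Then lay the lifter back on its rubber-topped rest, standing flat on its blade, lengthwise and about central as you found it.

Things in the scene. Friction and masses are not known exactly. Their poses are not given: they have to be found in the camera images.
- block: Fixed dark steel block. Origin on the table at mid width, under the step; x from its front (robot side) to its back, z up. Foot 180 x 110 x 10 mm (x -82 to 98). Seat: x -36 to 0 mm, 94 wide, top at 56 mm, a cheek each side (y 33 to 45, top at 64). At x = 0 a 4 mm step up to the cork pad: x 0 to 92, top at 60 mm; end stop behind it, top at 68. In front of x -36 only the foot.
- step (a point): Middle of the upper edge of the block's 4 mm step, 60 mm above the table. The plate's back edge bears against this step when its front edge is lifted; pushed past upright, the plate falls over the step onto the pad.
- plate: Loose steel plate 48 (x) x 60 (y) x 6 mm, 80 to 170 g; origin at its centre, z out of the face with a dark 28 mm disc and four screw heads; the other face is plain. Starts disc up on the seat between the cheeks (3 mm play each side), back edge 1 to 3 mm from the step, front edge overhanging the seat's front by about 14 mm, its underside 56 mm above the table.
- lifter: Loose cranked lifter, 130 g, standing on its blade. Origin on the blade's underside below the handle; x to the blade's tip, z up the handle. Steel blade 30 wide, 2.5 mm thick, x -25 to 85 mm. Upright wooden handle 26 (x) x 14 (y) mm, its top 85 mm above the underside; steel ferrule 34 x 22 mm, up to 7.5 mm, at its foot. Grip it across the 14 mm, 55 mm above the underside.
- lifter_tip (a point): Middle of the lifter blade's front edge, at its underside.
- rest: Fixed flat rest for the lifter, 180 x 80 mm, rubber top 10 mm above the table; left or right of the block (a white parts tray is on the other side). Origin on the table at its centre; x along its length, away from the robot. The lifter starts on it, blade along x within 12 degrees, its origin 15 to 35 mm before (x negative) the rest's centre.
- jar: Bystander: closed jar with a green cap, 60 mm across, 85 mm high, standing beside the block. Origin at the centre of its underside, z up.
- beaker: Bystander: open glass beaker, 68 mm across, 85 mm high, standing beside the block. Origin at the centre of its underside, z up.
Mind the look-alikes: they are no part of the job. What is meant by the lifter is not blue, and is the smaller of those in its own colour. Several things have the shape of the rest; the one meant has the colours described above.

How it is judged (in metres and radians):
On the way, in this order (a step that is already met when the one before it is completed fails the run):
1. the lifter is picked up off its rest (z of lifter in the frame of rest above 0.04 m), for 0.2 s.
2. the plate's edge is raised on the lifter (angle between plate's own z axis and vertical between 0.3 and 1.5 rad and contact force between lifter and plate above 0.03 N), for 0.1 s.
3. the plate lies on the cork pad, plain face up (angle between plate's own z axis and vertical above 3.02 rad and x of plate in the frame of block between 0.006 and 0.071 m and y of plate in the frame of block between -0.03 and 0.03 m and z of plate in the frame of block between 0.06 and 0.066 m and linear speed of plate below 0.02 m/s), for 0.2 s.
At the end, for the whole second after the job is handed in: Plate plain face up, flat within 7 degrees, at rest on the cork pad, centre 6 to 71 mm behind the step, within 30 mm of the midline; lifter at rest flat on its blade on the rest, along it within 20 degrees, handle 65 mm before to 15 mm behind the rest's centre and within 25 mm of its midline (all of step 3 and angle between lifter's own z axis and vertical below 0.08 rad and x of lifter in the frame of rest between -0.065 and 0.015 m and y of lifter in the frame of rest between -0.025 and 0.025 m and z of lifter in the frame of rest below 0.014 m and angle between the x axis of lifter and the x axis of rest, either way round below 0.35 rad and linear speed of lifter below 0.02 m/s); the robot touches nothing.
It fails at once if the gripper or arm touches the plate (contact force between any of the fingers, the arm and plate above 0.3 N).
It fails at once if the jar is knocked over (angle between jar's own z axis and vertical above 0.6 rad).
It fails at once if the beaker is knocked over (angle between beaker's own z axis and vertical above 0.6 rad).
It also fails if it takes over 54 s, if anything falls off the work surface, if the arm or the gripper's body presses on something with over 40 N, if the wrist force passes 120 N, or if a joint passes its speed limit or range.

## Robot

A 7-joint arm with a two-finger parallel gripper is mounted at the origin on the work surface. World frame = base frame: x ahead of the robot, y to its left, z up, the work surface at z = 0. Lengths are in mm, angles in rad, forces in N, time in s.
With the tool pointing down it reaches from about 425 to 800 mm from the base axis. Payload 8.3 kg.
Tool frame: the origin (TCP) lies midway between the tips of the shut fingers; the grasp point (between the pads) lies 19 mm behind it; z points along the fingers, y is the line along which they close (so a half turn about z gives the same grasp; the last joint's range is limited). The gripper opens to 85 mm and grips with 20 to 120 N. Pads are 22 mm wide; open, the fingers measure 114 mm over their backs; the gripper's body (76 mm by 85 mm) begins 54 mm behind the grasp point. The pads swing forward as they close: fully open they stand 13 mm farther back than shut.
Start: joints at [-1.315, 0.383, 0.016, 1.37, -0.006, 1.388, -0.046], TCP at [195.84, 593.506, 231.279] pointing down, gripper open.
Joint ranges: [-2.95, 2.95], [-0.25, 2.06], [-1.52, 1.56], [0.18, 2.33], [-1.44, 4.58], [0.02, 2.06], [-3.01, 3.01]. Speed limits (rad/s): [2.39, 2.39, 3.01, 3.01, 3.14, 3.14, 3.14].

## Interface

Orientations are given as a unit quaternion [w, x, y, z].
In Python, from station import monitor, grab_frame, get_calibration, job gives the robot as it stands. The module is installed in compiled form; this text tells all that it offers.
- The arm moves only by the tool drive_tool, never from a script. Its argument "targets" is a list of rows, each a list of 4 numbers: the shift along the tool's x, y, z in mm, then the turn about the tool's z in rad. A call has 1 to 20 rows; each row shifts and turns the commanded pose from where the row before left it, along the tool's axes as they then stand; what a row does not reach is not made up. A row lasts 1/10 s, in which the tool goes at most 50 mm and 8.59 degrees, less where a joint would pass 70% of its speed; a pose out of reach is approached as far as the arm can. A call is refused whole if a number of a shift passes 50 or a number of a turn 0.15, either way. A call with a gripper value outside its range is refused whole. "claw" is the closure, from -1 (fully open) to 1 (shut), set as the call begins (left out, the last holds). The fingers move at their own pace and stop on an object; "force" is the grip in N (left out, the last holds). Time passes only in rows, so rows that do not move let the fingers close. It gives the time, the measured TCP pose, the force, the opening and the grip force at its end, in the units of the state.
- monitor.read_state(): the state, without advancing time (a new reading comes with each control period).
- grab_frame(name): name is "scene" or "side" or "wrist"; returns the picture (384x512x3 uint8, red, green, blue); there is no depth.
- get_calibration(name): a dict with "fx", "fy", "cx", "cy" (pixels), "rvec" (rotation vector, rad) and "tvec" (3), from world to camera coordinates, as OpenCV has them; the wrist camera has in their place "hand_eye" (4x4, takes a point from camera to tool coordinates, whose origin is the TCP and whose axes are the flange's). Camera axes: x right, y down, z forward; pixel columns grow to the right and rows downward; lengths in mm; the calibration is good to about 2 mm. A picture is of the moment at which its call begins: read the wrist's pose just before it. get_calibration takes no time and is no camera call.
- job.hand_in(): hands the job in; it is judged then, once.
The state is a dict: "time_s": time; "joints": joint angles; "joint_velocities": joint speeds; "joint_torque": joint torques, N m; "tcp_pos": TCP position; "tool_rot": TCP orientation; "ft_force": force on the tool from outside, world axes, zero at the start; "torque": the same for the moment, N m; "gripper_width": finger opening in mm; "grasp_force": force on a finger pad.
Only numpy, scipy, OpenCV 4.12 (cv2) and the standard library are available. Lean on these libraries where they do the work, as an engineer would, in place of code of your own. Each camera call takes 0.05 s, during which the arm holds its last target. There are 200 camera calls.

## Working session

There is one attempt and no reset: what is moved stays moved. The work goes in short steps, Python scripts to look and compute and a tool call to move; the robot and the scene stay as the last step left them, time stands still between calls to the robot, and variables do not carry over. Pictures are saved under pics/ and viewed, at most 10 in all, crops included, and the job is handed in when it is done.

Besides the shell and the picture viewer there is one more tool, called after "Request:" in YAML: its name, and indented under it one key for each argument. drive_tool: Moves the arm, as the interface text tells. Its arguments: {"type":"object","properties":{"targets":{"type":"array","items":{"type":"array","items":{"type":"number"}}},"claw":{"type":"number"},"force":{"type":"number"}},"required":["targets"]}

```bash
mkdir -p pics; cat > h.py <<'E'
import numpy as np, cv2
from station import monitor, grab_frame, get_calibration, job
def shot(n,f):
    im=grab_frame(n); cv2.imwrite('pics/'+f,im[:,:,::-1]); return im
def cal(n):
    c=get_calibration(n); K=np.array([[c['fx'],0,c['cx']],[0,c['fy'],c['cy']],[0,0,1.]])
    return K,np.array(c['rvec'],float).ravel(),np.array(c['tvec'],float).ravel()
def plane(n,uv,z):
    K,r,t=cal(n);R=cv2.Rodrigues(r)[0];C=-R.T@t
    o=[]
    for u,v in uv:
        d=R.T@np.linalg.solve(K,[u,v,1.]); o.append((C+d*(z-C[2])/d[2])[:2])
    return np.round(np.array(o),1)
def proj(n,P):
    K,r,t=cal(n); return cv2.projectPoints(np.array(P,float).reshape(-1,3),r,t,K,None)[0].reshape(-1,2)
E
python3 - <<'E'
from h import *
a=shot('scene','s0.png');b=shot('side','d0.png')
s=monitor.read_state();print(s['time_s'],s['tcp_pos'],s['tool_rot'],s['gripper_width'])
for n in('scene','side'):
    K,r,t=cal(n);R=cv2.Rodrigues(r)[0];print(n,K[0,0],-R.T@t,R[2])
print(get_calibration('wrist'))
E
```

```text
0.1 [195.68044838 593.09827689 230.38714254] [-1.35443316e-04  1.58663297e-01  9.87332355e-01 -8.72655568e-04] 85.52498306164475
scene 420.111126795348 [1297.55374655   98.28722148  806.90980553] [-0.71258283 -0.06532007 -0.69854063]
side 357.07171954476706 [ 299.9576309  -524.06805098  775.31533671] [ 0.27026263  0.58437301 -0.7651577 ]
{'fx': 335.7357873356407, 'fy': 335.7357873356407, 'cx': 257.27401994348116, 'cy': 193.4299560685926, 'hand_eye': array([[-9.20304504e-04, -9.64071658e-01, -2.65640720e-01,
         6.75995904e+01],
       [ 9.99999343e-01, -7.05560282e-04, -9.03826897e-04,
        -1.55973738e-01],
       [ 6.83928353e-04, -2.65641377e-01,  9.64071673e-01,
        -1.41361218e+02],
       [ 0.00000000e+00,  0.00000000e+00,  0.00000000e+00,
         1.00000000e+00]])}
```

View pics/s0.png

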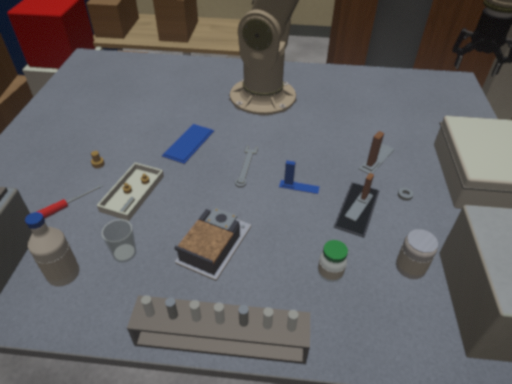

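View pics/d0.png

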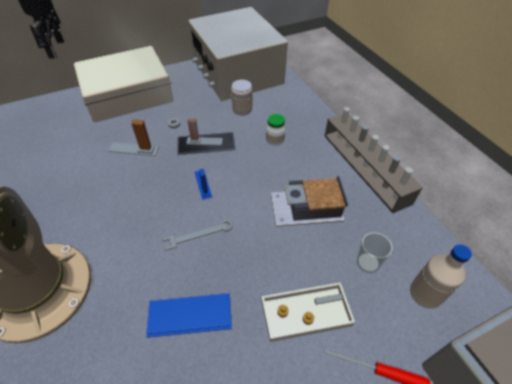

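The scene view shows the base at (263,95), the block with plate at about (212,238), the black rest with the smaller lifter at (357,208), the jar at (334,257) and the beaker at (120,240). A bigger brown-handled lifter and a blue one are the look-alikes. I'll enlarge the block and rest next.

```bash
python3 - <<'E'
from h import *
a=cv2.imread('pics/s0.png');b=cv2.imread('pics/d0.png')
def crop(im,x,y,w=100,h=75):
    o=cv2.resize(im[y:y+h,x:x+w],(400,300),interpolation=cv2.INTER_CUBIC)
    for i in range(0,w,10):
        L=6 if i%50 else 14; cv2.line(o,(i*4,0),(i*4,L),(0,0,255),1)
    for i in range(0,h,10):cv2.line(o,(0,i*4),(6,i*4),(0,0,255),1)
    return o
m=np.vstack([np.hstack([crop(a,165,200),crop(a,310,165)]),np.hstack([crop(b,260,160),crop(b,160,105)])])
cv2.imwrite('pics/m0.png',m)
print(plane('scene',[(357,208),(212,238),(334,265),(122,250),(263,95)],10))
print(plane('side',[(206,143),(310,205),(276,138),(370,262)],10))
E
```

```text
[[ 523.3  293.8]
 [ 664.5  -63.7]
 [ 711.4  228.6]
 [ 724.  -267.6]
 [   7.4    0.8]]
[[ 518.2  286.8]
 [ 687.1  -61.2]
 [ 727.5  214.5]
 [ 728.3 -268.7]]
```

View pics/m0.png

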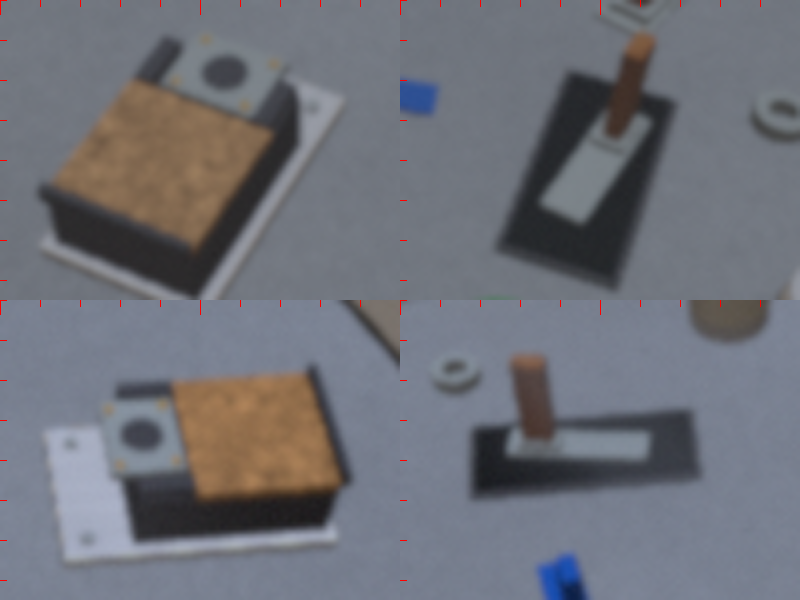

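The crops show clear corners of the block foot, cork pad, plate, rest, blade and handle top. I'll fit their poses from both views together.

```bash
cat > fit.py <<'E'
from h import *
from scipy.optimize import least_squares
def px(l,ox,oy): return [(ox+(u+.5)/4-.5,oy+(v+.5)/4-.5) for u,v in l]
def fit(name,obs,x0,extra=0):
    # obs: list (cam, local pts, pixels)
    def res(p):
        c,s=np.cos(p[2]),np.sin(p[2]);r=[]
        for cam,L,P in obs:
            L=np.array(L,float); W=np.c_[p[0]+c*L[:,0]-s*L[:,1],p[1]+s*L[:,0]+c*L[:,1],L[:,2]]
            r.append((proj(cam,W)-np.array(P)).ravel())
        return np.concatenate(r)
    q=least_squares(res,x0,loss='soft_l1'); print(name,np.round(q.x[:2],1),round(q.x[2],3)); print(np.round(res(q.x).reshape(-1,2),1).tolist()); return q.x
E
python3 - <<'E'
from fit import *
S=lambda l:px(l,165,200); D=lambda l:px(l,260,160)
B=47
b=fit('block',[('scene',[(-82,55,10),(98,-55,10)],S([(344,97),(43,243)])),
 ('side',[(-82,55,10),(-82,-55,10),(98,-55,10)],D([(45,130),(65,262),(336,240)])),
 ('scene',[(0,B,60),(0,-B,60),(92,B,60),(92,-B,60)],S([(272,133),(135,80),(193,247),(55,187)])),
 ('side',[(0,B,60),(0,-B,60),(92,-B,60),(92,B,60)],D([(172,82),(197,198),(340,185),(308,76)]))],[680,-62,0.3])
p=fit('plate',[('scene',[(-24,-30,62),(-24,30,62),(24,30,62),(24,-30,62)],S([(203,35),(288,65),(258,118),(163,80)])),
 ('side',[(-24,30,62),(24,30,62),(24,-30,62),(-24,-30,62)],D([(105,103),(178,100),(188,170),(118,177)]))],[650,-62,0.3])
S=lambda l:px(l,310,165); D=lambda l:px(l,160,105)
r=fit('rest',[('scene',[(-90,-40,10),(-90,40,10),(90,-40,10),(90,40,10)],S([(168,70),(276,102),(98,245),(217,286)])),
 ('side',[(-90,40,10),(90,40,10),(90,-40,10),(-90,-40,10)],D([(72,128),(290,110),(298,176),(72,194)]))],[520,290,0.3])
l=fit('lifter',[('scene',[(85,-15,12.5),(85,15,12.5),(-25,15,12.5),(0,0,95)],S([(138,205),(183,222),(253,122),(242,41)])),
 ('side',[(85,15,12.5),(85,-15,12.5),(-25,-15,12.5),(0,0,95)],D([(250,132),(249,160),(106,157),(128,58)]))],[510,290,0.3])
for a,(x,n) in {'plate-block':(p,b),}.items():
    c,s=np.cos(n[2]),np.sin(n[2]);d=x[:2]-n[:2];print(a,c*d[0]+s*d[1],-s*d[0]+c*d[1])
c,s=np.cos(r[2]),np.sin(r[2]);d=l[:2]-r[:2];print('l-r',c*d[0]+s*d[1],-s*d[0]+c*d[1])
print('jar',plane('scene',[(335,250)],85),plane('side',[(276,121)],85))
print('beaker',plane('scene',[(118,232)],85),plane('side',[(376,245)],85))
E
```

```text
block [668.2 -54.3] -6.627
[[0.3, 0.2], [-1.6, 0.8], [-1.1, -0.2], [-0.8, -0.3], [0.0, -0.1], [-0.4, -0.0], [-1.3, -0.3], [-0.6, 1.0], [-2.9, 0.7], [-1.2, 0.0], [-0.7, -0.8], [-0.3, -0.3], [-1.3, -0.9]]
plate [646.  -43.8] -0.358
[[-0.8, -0.5], [-0.2, 0.4], [-2.6, 0.9], [-1.2, 1.5], [-1.5, -0.4], [-1.7, -0.7], [-0.1, -0.3], [-1.5, -0.9]]
rest [519.5 293.6] -0.312
[[-1.0, -1.0], [0.7, -0.6], [-1.8, 0.1], [0.0, 0.1], [-0.7, -1.2], [0.9, -1.3], [1.2, -0.8], [-1.0, -0.2]]
lifter [489.5 312.3] -0.491
[[0.2, 0.0], [-0.2, 0.8], [-0.5, 0.4], [-0.5, 0.9], [-0.2, 0.2], [-1.0, -0.3], [-0.3, -0.9], [-0.5, 0.2]]
plate-block -24.474179841293974 2.44862274829756
l-r -34.21856890073241 8.578227618827352
jar [[727.  219.6]] [[720.4 209.1]]
beaker [[ 730.8 -258.3]] [[ 724.3 -265. ]]
```

Request:
drive_tool:
  targets:
    - [-28, -13.4, 2]
    - [-28, -13.4, 2]
    - [-28, -13.4, 2]
    - [-28, -13.4, 2]
    - [-28, -13.4, 2]
    - [-28, -13.4, 2]
    - [-28, -13.4, 2]
    - [-28, -13.4, 2]
    - [-28, -13.4, 2]
    - [-28, -13.4, 2]
    - [-28, -13.4, 2]
    - [-28, -13.4, 2]
    - [-28, -13.4, 2]

```text
schema error: expected 4 numbers
```

Request:
drive_tool:
  targets:
    - [-28, -13.4, 2, 0]
    - [-28, -13.4, 2, 0]
    - [-28, -13.4, 2, 0]
    - [-28, -13.4, 2, 0]
    - [-28, -13.4, 2, 0]
    - [-28, -13.4, 2, 0]
    - [-28, -13.4, 2, 0]
    - [-28, -13.4, 2, 0]
    - [-28, -13.4, 2, 0]
    - [-28, -13.4, 2, 0]
    - [-28, -13.4, 2, 0]
    - [-28, -13.4, 2, 0]
    - [-28, -13.4, 2, 0]
    - [0, 0, 0, 0.086]
    - [0, 0, 0, 0.086]
    - [0, 0, 0, 0]

```text
time_s: 1.7
tcp_pos: [486.8, 313.7, 204.8]
tool_rot: [-0.0, 0.244, 0.97, -0.0]
ft_force: [-0.7, -0.2, 0.2]
gripper_width: 85.4
grasp_force: 0.0
```

```bash
cat >> h.py <<'E'
from scipy.spatial.transform import Rotation as Ro
def tool():
    s=monitor.read_state(); q=s['tool_rot']; T=np.eye(4);T[:3,:3]=Ro.from_quat([q[1],q[2],q[3],q[0]]).as_matrix();T[:3,3]=s['tcp_pos'];return T,s
def yaw(T): return np.arctan2(T[1,0],T[0,0])
def wplane(T,uv,z):
    c=get_calibration('wrist');M=T@np.array(c['hand_eye']);o=[]
    for u,v in uv:
        d=M[:3,:3]@[(u-c['cx'])/c['fx'],(v-c['cy'])/c['fy'],1];C=M[:3,3];o.append((C+d*(z-C[2])/d[2])[:2])
    return np.round(np.array(o),1)
def wproj(T,P):
    c=get_calibration('wrist');M=np.linalg.inv(T@np.array(c['hand_eye']));P=np.array(P,float).reshape(-1,3)@M[:3,:3].T+M[:3,3]
    return np.c_[c['fx']*P[:,0]/P[:,2]+c['cx'],c['fy']*P[:,1]/P[:,2]+c['cy']]
def togo(T,x,y,z,yw):
    d=T[:3,:3].T@(np.array([x,y,z])-T[:3,3]); return np.round(d,1),round(-((yw-yaw(T)+np.pi/2)%np.pi-np.pi/2),3)
E
python3 - <<'E'
from h import *
T,s=tool();shot('wrist','w0.png');np.save('T0.npy',T)
print(s['time_s'],s['tcp_pos'],yaw(T),s['joints'],togo(T,489.5,312.3,150,-.491))
E
```

```text
1.7 [486.81394435 313.66218816 204.76446708] 2.6489101705980596 [-0.82410662  0.30024831  0.24731251  1.55182793 -0.07515822  1.29997452
  0.5108956 ] (array([-3. ,  0.1, 54.8]), np.float64(-0.002))
```

View pics/w0.png

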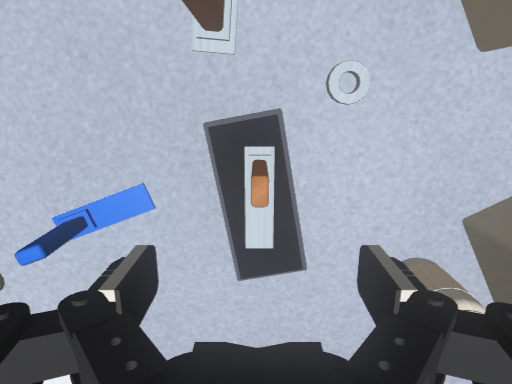

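The wrist view shows the blade vertical, with its heel at (245–274,147), tip at (245–273,248) and handle top centred at (260,192). The rest corners are at (205,123), (281,109), (305,269) and (239,279).

```bash
python3 - <<'E'
from h import *
T=np.load('T0.npy')
b=wplane(T,[(245,147),(274,147),(273.5,248),(245,248)],12.5);print(b.tolist())
h=wplane(T,[(260,192)],95);print(h)
heel=(b[0]+b[1])/2;tip=(b[2]+b[3])/2;d=tip-heel;L=np.linalg.norm(d);print(L,np.arctan2(d[1],d[0]),heel+d*25/110)
r=wplane(T,[(206,124),(280,110),(305,269),(239,279)],10);print('rest',r.mean(0),np.linalg.norm(r[0]-r[3]),[np.arctan2(*(q[::-1])) for q in (r[3]-r[0],r[2]-r[1])])
for p in (h[0],heel+d*25/110):print(togo(T,*p,46,-.491))
E
```

```text
[[460.0, 313.5], [473.6, 338.8], [570.0, 288.0], [555.4, 260.9]]
[[488.  314.8]]
108.9481528067365 -0.4944386957466631 [488.59545455 314.4       ]
rest [515.8  298.45] 172.5028985263726 [np.float64(-0.31900079047474045), np.float64(-0.31573860278070887)]
(array([ -0.6,   1.7, 158.8]), np.float64(-0.002))
(array([ -1.3,   1.7, 158.8]), np.float64(-0.002))
```

Request:
drive_tool:
  targets:
    - [-1, 1.7, 18, 0]
    - [0, 0, 28, 0]
    - [0, 0, 28, 0]
    - [0, 0, 28, 0]
    - [0, 0, 25, 0]
    - [0, 0, 17, 0]
    - [0, 0, 10, 0]
    - [0, 0, 4.8, 0]
    - [0, 0, 0, 0]
    - [0, 0, 0, 0]

```text
time_s: 2.75
tcp_pos: [489.1, 315.5, 47.4]
tool_rot: [0.0, 0.243, 0.97, 0.001]
ft_force: [0.3, 0.1, 0.9]
gripper_width: 85.5
grasp_force: 0.0
```

Request:
drive_tool:
  targets:
    - [0, 0, 0, 0]
    - [0, 0, 0, 0]
    - [0, 0, 0, 0]
    - [0, 0, 0, 0]
    - [0, 0, 0, 0]
    - [0, 0, 0, 0]
    - [0, 0, 0, 0]
    - [0, 0, 0, 0]
    - [0, 0, 0, 0]
    - [0, 0, 0, 0]
  claw: 1
  force: 100

```text
time_s: 3.75
tcp_pos: [488.7, 315.1, 46.7]
tool_rot: [0.0, 0.243, 0.97, 0.0]
ft_force: [-0.7, -1.1, 5.3]
gripper_width: 12.9
grasp_force: 97.7
```

Request:
drive_tool:
  targets:
    - [0, 0, -8, 0]
    - [0, 0, -20, 0]
    - [0, 0, -25, 0]
    - [0, 0, -25, 0]
    - [0, 0, -25, 0]
    - [0, 0, -25, 0]
    - [0, 0, -15, 0]
    - [0, 0, 0, 0]

```text
time_s: 4.55
tcp_pos: [489.6, 315.6, 192.1]
tool_rot: [0.001, 0.243, 0.97, 0.002]
ft_force: [1.3, -0.4, -1.1]
gripper_width: 13.3
grasp_force: 97.3
```

Request:
drive_tool:
  targets:
    - [-8, -12, 0, 0]
    - [-14, -21, 0, 0]
    - [-14.6, -22, 0, 0]
    - [-14.6, -22, 0, 0]
    - [-14.6, -22, 0, 0]
    - [-14.6, -22, 0, 0]
    - [-14.6, -22, 0, 0]
    - [-14.6, -22, 0, 0]
    - [-14.6, -22, 0, 0]
    - [-14.6, -22, 0, 0]
    - [-14.6, -22, 0, 0]
    - [-14, -21, 0, 0]
    - [-11.6, -11.2, 0, 0]
    - [0, 0, 0, -0.075]
    - [0, 0, 0, -0.074]
    - [0, 0, 0, 0]
    - [0, 0, 0, 0]

```text
time_s: 6.25
tcp_pos: [521.5, -2.2, 188.4]
tool_rot: [-0.001, 0.171, 0.985, -0.0]
ft_force: [-0.8, -0.4, -1.1]
gripper_width: 13.0
grasp_force: 97.4
```

```bash
python3 - <<'E'
from h import *
T,s=tool();print(s['time_s'],s['tcp_pos'],yaw(T),s['gripper_width'],togo(T,518,.6,82,-.344))
E
```

```text
6.25 [521.5184411   -2.19427624 188.41519092] 2.7969900541560335 12.960989630540864 (array([  4.1,   1.6, 106.4]), np.float64(-0.001))
```

Now down to just in front of the block, and compare the tip with the plate in both fixed cameras.

Request:
drive_tool:
  targets:
    - [2, 1.5, 10, 0]
    - [2, 0, 20, 0]
    - [0, 0, 25, 0]
    - [0, 0, 25, 0]
    - [0, 0, 15, 0]
    - [0, 0, 8, 0]
    - [0, 0, 3.4, 0]
    - [0, 0, 0, 0]
    - [0, 0, 0, 0]

```text
time_s: 7.15
tcp_pos: [519.7, 1.3, 83.8]
tool_rot: [0.001, 0.17, 0.985, 0.0]
ft_force: [0.2, -0.6, -1.8]
gripper_width: 12.2
grasp_force: 97.4
```

```bash
python3 - <<'E'
from h import *
T,s=tool();print(s['time_s'],s['tcp_pos'],yaw(T),s['ft_force'])
a=shot('scene','s1.png');b=shot('side','d1.png')
def crop(im,x,y,w=100,h=75):
    o=cv2.resize(im[y:y+h,x:x+w,::-1],(400,300),interpolation=cv2.INTER_CUBIC)
    for i in range(0,w,10):cv2.line(o,(i*4,0),(i*4,6),(0,0,255),1)
    for i in range(0,h,10):cv2.line(o,(0,i*4),(6,i*4),(0,0,255),1)
    return o
cv2.imwrite('pics/m1.png',np.hstack([crop(a,185,180),crop(b,235,155)]))
E
```

```text
7.15 [519.72715658   1.34519221  83.81124693] 2.799682117174418 [ 0.21446675 -0.55627636 -1.78562314]
```

View pics/m1.png

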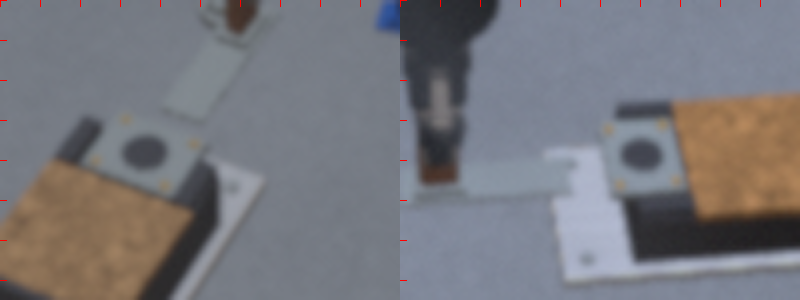

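The crop shows the blade tip clear in front of the plate. The tip corners are at (163,105) and (207,120) in the scene crop, and (175,160) and (172,192) in the side crop.

```bash
python3 - <<'E'
from fit import *
def bf(P,b=np.array([668.2,-54.3]),y=-.344):
    c,s=np.cos(y),np.sin(y);d=np.array(P)-b;return np.round(np.c_[c*d[:,0]+s*d[:,1],-s*d[:,0]+c*d[:,1]],1).tolist()
S=lambda l:px(l,185,180);D=lambda l:px(l,235,155)
print('tip',bf(plane('scene',S([(163,105),(207,120)]),49.6)),bf(plane('side',D([(172,192),(175,160)]),49.6)))
print('plate',bf(plane('scene',S([(120,108),(208,142)]),62)),bf(plane('side',D([(216,197),(203,119)]),62)))
print('pad',bf(plane('scene',S([(55,160),(192,212)]),60)),bf(plane('side',D([(297,218),(271,101)]),60)))
T,s=tool();u=-T[:2,0];print('expected tip',bf([T[:2,3]+85*u]))
E
```

```text
tip [[-76.5, -13.1], [-77.3, 17.2]] [[-71.8, -14.3], [-66.2, 11.7]]
plate [[-52.6, -29.3], [-51.6, 31.6]] [[-46.9, -30.2], [-45.1, 34.6]]
pad [[-0.4, -43.8], [-1.0, 47.5]] [[1.2, -49.6], [2.8, 47.7]]
expected tip [[-73.5, 2.5]]
```

Request:
drive_tool:
  targets:
    - [-5, 0, 0, 0]
    - [-8, 0, 0, 0]
    - [-8, 0, 0, 0]
    - [-5, 0, 0, 0]
    - [-4, 0, 0, 0]
    - [-1, 0, 0, 0]
    - [-1, 0, 0, 0]
    - [-1, 0, 0, 0]
    - [0, 0, 0, 0]
    - [0, 0, 0, 0]

```text
time_s: 8.25
tcp_pos: [550.2, -9.7, 83.1]
tool_rot: [-0.0, 0.17, 0.985, 0.0]
ft_force: [-1.0, 0.1, -1.5]
gripper_width: 12.7
grasp_force: 97.4
```

Request:
drive_tool:
  targets:
    - [-1, 0, 0, 0]
    - [-1, 0, 0, 0]
    - [0, 0, 0, 0]
    - [0, 0, 0, 0]

```text
time_s: 8.65
tcp_pos: [552.1, -10.4, 83.1]
tool_rot: [-0.0, 0.17, 0.985, -0.0]
ft_force: [-0.1, 0.9, -1.0]
gripper_width: 12.9
grasp_force: 97.4
```

Request:
drive_tool:
  targets:
    - [-1, 0, 0, 0]
    - [-1, 0, 0, 0]
    - [0, 0, 0, 0]
    - [0, 0, 0, 0]

```text
time_s: 9.05
tcp_pos: [554.0, -11.1, 83.1]
tool_rot: [-0.0, 0.17, 0.985, -0.0]
ft_force: [-0.2, 0.1, -1.5]
gripper_width: 12.4
grasp_force: 97.4
```

Request:
drive_tool:
  targets:
    - [-1, 0, 0, 0]
    - [-1, 0, 0, 0]
    - [0, 0, 0, 0]
    - [0, 0, 0, 0]

```text
time_s: 9.45
tcp_pos: [555.1, -11.4, 82.8]
tool_rot: [-0.001, 0.17, 0.985, 0.0]
ft_force: [-5.7, 1.6, 1.4]
gripper_width: 13.1
grasp_force: 97.8
```

Request:
drive_tool:
  targets:
    - [-1, 0, 0, 0]
    - [-1, 0, 0, 0]
    - [0, 0, 0, 0]
    - [0, 0, 0, 0]

```text
time_s: 9.85
tcp_pos: [555.3, -11.3, 82.6]
tool_rot: [-0.003, 0.17, 0.985, 0.0]
ft_force: [-12.6, 4.0, 6.7]
gripper_width: 12.6
grasp_force: 98.6
```

Contact with the seat front at TCP (555.2,-11.4), so the tip is at block x = -36. Back off a little, then lift along an arc.

Request:
drive_tool:
  targets:
    - [3, 0, 0, 0]
    - [3, 0, 0, 0]
    - [0, 0, 0, 0]
    - [0, 0, 0, 0]

```text
time_s: 10.25
tcp_pos: [552.5, -10.5, 83.2]
tool_rot: [0.0, 0.17, 0.985, -0.0]
ft_force: [0.1, -0.0, -1.5]
gripper_width: 12.8
grasp_force: 97.5
```

Request:
drive_tool:
  targets:
    - [0, 0, -2, 0]
    - [0, 0, -2, 0]
    - [0, 0, -2, 0]
    - [0, 0, -1, 0]
    - [-0.4, 0, -2.4, 0]
    - [-0.4, 0, -2.4, 0]
    - [-0.4, 0, -2.4, 0]
    - [-0.4, 0, -2.4, 0]
    - [-0.8, 0, -2.2, 0]
    - [-0.8, 0, -2.2, 0]
    - [-0.8, 0, -2.2, 0]
    - [-0.8, 0, -2.2, 0]
    - [0, 0, 0, 0]
    - [0, 0, 0, 0]

```text
time_s: 11.65
tcp_pos: [556.7, -12.0, 108.5]
tool_rot: [-0.0, 0.17, 0.985, -0.0]
ft_force: [-0.0, -0.2, -2.4]
gripper_width: 12.9
grasp_force: 97.4
```

```bash
python3 - <<'E'
from h import *
T,s=tool();print(s['time_s'],s['tcp_pos'],yaw(T),s['ft_force'])
a=shot('scene','s2.png');b=shot('side','d2.png')
def crop(im,x,y,w=100,h=75): return cv2.resize(im[y:y+h,x:x+w,::-1],(400,300),interpolation=cv2.INTER_CUBIC)
cv2.imwrite('pics/m2.png',np.hstack([crop(a,185,180),crop(b,235,155)]))
E
```

```text
11.65 [556.66233641 -12.04484606 108.46790268] 2.7998165113488738 [-0.0283492  -0.18190142 -2.36081466]
```

View pics/m2.png

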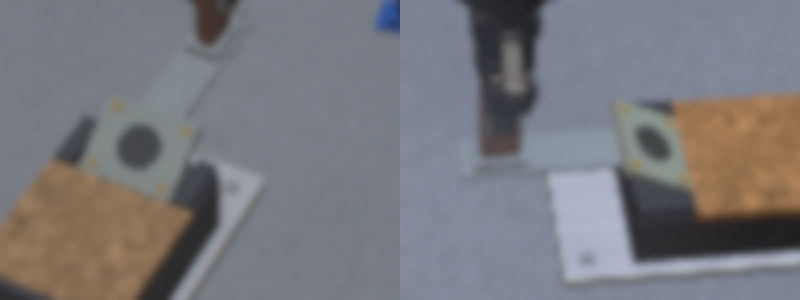

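The plate rests on the blade at about 30 degrees, as planned. I'll carry on along the arc to upright.

Request:
drive_tool:
  targets:
    - [-1.2, 0, -1.8, 0]
    - [-1.2, 0, -1.8, 0]
    - [-1.2, 0, -1.8, 0]
    - [-1.2, 0, -1.8, 0]
    - [-1.6, 0, -1.4, 0]
    - [-1.6, 0, -1.4, 0]
    - [-1.6, 0, -1.4, 0]
    - [-1.6, 0, -1.4, 0]
    - [-2.1, 0, -0.7, 0]
    - [-2.1, 0, -0.7, 0]
    - [-2.1, 0, -0.7, 0]
    - [-2.1, 0, -0.7, 0]
    - [0, 0, 0, 0]

```text
time_s: 13.05
tcp_pos: [575.5, -18.8, 124.2]
tool_rot: [0.0, 0.17, 0.985, -0.0]
ft_force: [0.4, 0.3, -1.2]
gripper_width: 13.0
grasp_force: 97.4
```

Request:
drive_tool:
  targets:
    - [-2.2, 0, 0, 0]
    - [-2.2, 0, 0, 0]
    - [-2.2, 0, 0, 0]
    - [-2.2, 0, 0, 0]
    - [-2, 0, 0, 0]
    - [-2, 0, 0, 0]
    - [-2, 0, 0, 0]
    - [-2, 0, 0, 0]
    - [-2, 0, 0, 0]
    - [-2, 0, 0, 0]
    - [-2, 0, 0, 0]
    - [-2, 0, 0, 0]
    - [-2, 0, 0, 0]
    - [-2, 0, 0, 0]
    - [0, 0, 0, 0]
    - [0, 0, 0, 0]
    - [0, 0, 0, 0]
    - [0, 0, 0, 0]

```text
time_s: 14.85
tcp_pos: [602.2, -28.2, 124.1]
tool_rot: [-0.0, 0.17, 0.985, -0.0]
ft_force: [0.4, 0.3, -1.8]
gripper_width: 12.9
grasp_force: 97.4
```

```bash
python3 - <<'E'
from h import *
T,s=tool();print(s['time_s'],s['tcp_pos'],yaw(T),s['ft_force'])
a=shot('scene','s3.png');b=shot('side','d3.png')
def crop(im,x,y,w=100,h=75): return cv2.resize(im[y:y+h,x:x+w,::-1],(400,300),interpolation=cv2.INTER_CUBIC)
cv2.imwrite('pics/m3.png',np.hstack([crop(a,165,190),crop(b,255,155)]))
E
```

```text
14.85 [602.21603511 -28.23778333 124.10348328] 2.7998908392252257 [ 0.37725726  0.26207688 -1.79112097]
```

View pics/m3.png

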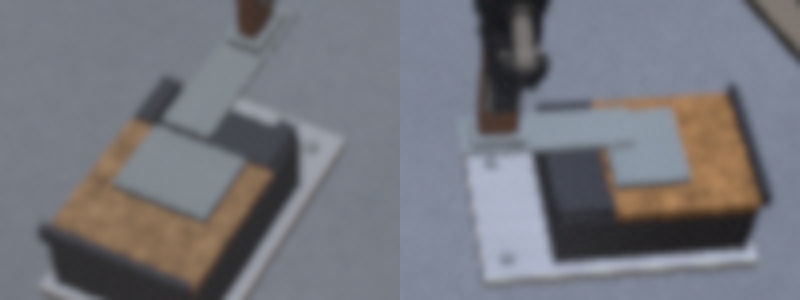

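The plate lies plain face up on the cork pad, and the blade hovers above it. Retreating up and back, then over to the rest.

Request:
drive_tool:
  targets:
    - [4, 0, -4, 0]
    - [8, 0, -10, 0]
    - [12, 0, -14, 0]
    - [12, 0, -14, 0]
    - [12, 0, -14, 0]
    - [8, 0, -8, 0]
    - [4, 0, -2, 0]

```text
time_s: 15.65
tcp_pos: [545.6, -7.7, 191.8]
tool_rot: [0.001, 0.17, 0.985, 0.001]
ft_force: [0.7, -0.1, -0.5]
gripper_width: 12.6
grasp_force: 97.4
```

Request:
drive_tool:
  targets:
    - [6, 12, 0, 0]
    - [11, 20, 0, 0]
    - [12, 22, 0, 0]
    - [12, 22, 0, 0]
    - [12, 22, 0, 0]
    - [12, 22, 0, 0]
    - [12, 22, 0, 0]
    - [12, 22, 0, 0]
    - [12, 22, 0, 0]
    - [12, 22, 0, 0]
    - [12, 22, 0, 0]
    - [12, 22, 0, 0]
    - [11, 14, 0, 0]
    - [10, 8, 0, 0]
    - [0, 0, 0, -0.028]
    - [0, 0, 0, 0]
    - [0, 0, 0, 0]

```text
time_s: 17.35
tcp_pos: [489.3, 301.5, 190.0]
tool_rot: [0.0, 0.157, 0.988, -0.0]
ft_force: [0.5, -0.4, -2.1]
gripper_width: 13.1
grasp_force: 97.5
```

```bash
python3 - <<'E'
from h import *
T,s=tool();print(s['time_s'],s['tcp_pos'],yaw(T),s['ft_force'],togo(T,492.3,304.3,47,-.314))
E
```

```text
17.35 [489.3041942  301.52160282 190.03352606] 2.825931114024258 [ 0.53361433 -0.41786247 -2.06092841] (array([ -1.9,   3.7, 143. ]), np.float64(-0.002))
```

Request:
drive_tool:
  targets:
    - [-2, 3.7, 10, 0]
    - [0, 0, 20, 0]
    - [0, 0, 25, 0]
    - [0, 0, 25, 0]
    - [0, 0, 25, 0]
    - [0, 0, 18, 0]
    - [0, 0, 8, 0]
    - [0, 0, 4, 0]
    - [0, 0, 2, 0]
    - [0, 0, 2, 0]
    - [0, 0, 2, 0]
    - [0, 0, 0, 0]
    - [0, 0, 0, 0]
    - [0, 0, 0, 0]

```text
time_s: 18.75
tcp_pos: [491.9, 306.0, 49.4]
tool_rot: [0.0, 0.156, 0.988, 0.0]
ft_force: [0.4, -0.4, -1.4]
gripper_width: 12.9
grasp_force: 97.5
```

Request:
drive_tool:
  targets:
    - [0, 0, 1, 0]
    - [0, 0, 0.6, 0]
    - [0, 0, 0.6, 0]
    - [0, 0, 0, 0]
    - [0, 0, 0, 0]

```text
time_s: 19.25
tcp_pos: [491.7, 305.8, 46.8]
tool_rot: [-0.0, 0.156, 0.988, -0.0]
ft_force: [-0.5, 0.2, -0.6]
gripper_width: 12.8
grasp_force: 97.8
```

Request:
drive_tool:
  targets:
    - [0, 0, 0.4, 0]
    - [0, 0, 0, 0]
    - [0, 0, 0, 0]

```text
time_s: 19.55
tcp_pos: [491.8, 305.9, 46.7]
tool_rot: [0.0, 0.156, 0.988, 0.0]
ft_force: [-1.8, -0.9, 1.8]
gripper_width: 12.7
grasp_force: 98.0
```

Request:
drive_tool:
  targets:
    - [0, 0, 0, 0]
    - [0, 0, 0, 0]
    - [0, 0, 0, 0]
    - [0, 0, 0, 0]
    - [0, 0, 0, 0]
    - [0, 0, 0, 0]
    - [0, 0, 0, 0]
    - [0, 0, 0, 0]
  claw: -1

```text
time_s: 20.35
tcp_pos: [491.7, 305.8, 46.5]
tool_rot: [-0.0, 0.156, 0.988, -0.0]
ft_force: [-0.2, 0.4, -0.8]
gripper_width: 85.1
grasp_force: 0.0
```

Request:
drive_tool:
  targets:
    - [0, 0, -6, 0]
    - [0, 0, -15, 0]
    - [0, 0, -25, 0]
    - [0, 0, -28, 0]
    - [0, 0, -28, 0]
    - [0, 0, -28, 0]
    - [0, 0, -20, 0]
    - [0, 0, -8, 0]
    - [0, 0, 0, 0]
    - [0, 0, 0, 0]

```text
time_s: 21.35
tcp_pos: [491.3, 305.6, 203.8]
tool_rot: [-0.0, 0.156, 0.988, -0.0]
ft_force: [-0.8, -1.3, -0.5]
gripper_width: 85.2
grasp_force: 0.0
```

```bash
python3 - <<'E'
from h import *
T,s=tool();np.save('T1.npy',T);print(s['time_s'],s['tcp_pos'],yaw(T),s['ft_force'])
w=shot('wrist','w4.png');a=shot('scene','s4.png')
cv2.imwrite('pics/m4.png',np.hstack([w[:,:,::-1][90:390,140:340],cv2.resize(a[180:300,90:370,::-1],(560,240)) if 0 else cv2.resize(a[160:310,90:390,::-1],(600,300))]))
E
```

```text
21.35 [491.33626141 305.62472737 203.79977973] 2.8278738343432295 [-0.75298187 -1.34526232 -0.54067904]Traceback (most recent call last):
  File "<stdin>", line 4, in <module>
    return _nx.concatenate(arrs, 1, dtype=dtype, casting=casting)
           ~~~~~~~~~~~~~~~^^^^^^^^^^^^^^^^^^^^^^^^^^^^^^^^^^^^^^^
ValueError: all the input array dimensions except for the concatenation axis must match exactly, but along dimension 0, the array at index 0 has size 294 and the array at index 1 has size 300
```

```bash
python3 - <<'E'
import cv2,numpy as np
w=cv2.imread('pics/w4.png');a=cv2.imread('pics/s4.png')
cv2.imwrite('pics/m4.png',np.hstack([w[80:380,140:340],cv2.resize(a[160:310,90:390],(600,300))]))
E
```

```text
(no output)
```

View pics/m4.png

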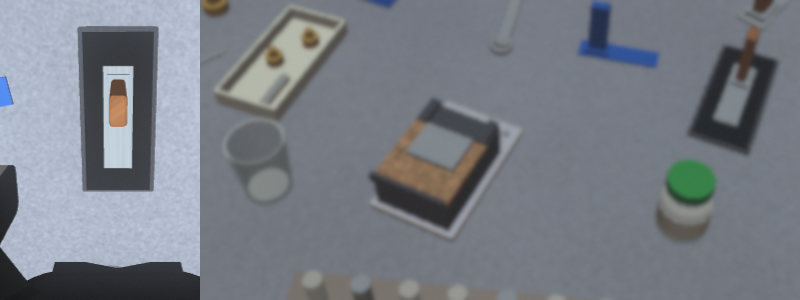

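The lifter stands flat, central and straight on the rest: its blade spans x 103–133 on the rest's 79–157 in the left crop. The plate is plain side up on the cork, and the jar and beaker are upright.

```bash
python3 -c "
from station import job
print(job.hand_in())"
```

```text
the job is handed in; nothing more can be done
None
```

The plate was tipped over the step and lies plain face up on the cork pad, the lifter is back flat and central on its rest, the jar and beaker are standing, and the job was handed in at about 21.5 s of the 54 s allowed; the hand-in returned no verdict.

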